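Square the board home and set the pusher gap free of backlash

TASK

Using only the handwheel's crank, wind the pusher bar forward until it has pushed the loose circuit board home against the stop rail and bears on it lightly: feel for it, about 5 N, and never squeeze the board hard (20 N would crack it). Then wind the bar back well past the setting, so that it stands a good 30 mm clear of the board, and come forward again to leave a 20 mm gap between bar and board, finishing on the forward turn so that the drive's play is taken up and the bar cannot give way backwards. Let go of the crank, leave the board home against the rail and do not disturb the things around the fixture.

Things in the scene. Friction and masses are not known exactly. Their poses are not given: they have to be found in the camera images.
- fixture: Board-setting fixture, fixed to the bench: dark base plate 270 x 360 mm; origin on the bench surface, 5 mm from the plate's centre. Fixture +y is FORWARD (the way the bar pushes the board, towards the stop rail); -x is the side of the gearbox and handwheel; z up. The steel deck that carries bar, board and rail has its top at 30 mm.
- wheel_axis (a point): Point on the handwheel's vertical axis at the height of the wheel's upper face (85 mm above the bench; fixture x -75 mm, y 0). The handwheel is a flat aluminium disc of 140 mm diameter, 12 mm thick.
- wheel (a joint): Handwheel angle in rad, -1.7 to 3.3; grows anticlockwise seen from above. Anticlockwise drives the bar forward 25 mm per rad by rack and pinion, clockwise back. Drive and bar have 7 mm (0.28 rad) of play: after a reversal the wheel turns that far almost freely before the bar moves. The crank handle stands at fixture angle 1.74 rad + wheel angle (anticlockwise from fixture +x).
- crank_mid (a point): Mid-height of the upright black crank handle: round grip, 22 mm diameter, from 3 mm above the wheel's upper face (z 88 to 128 mm; this point at 110 mm), 55 mm off the wheel axis. It spins freely on its pin: the hand need not turn with the wheel. All else is lower than 86 mm. Cranking takes about 1 N in the play, about 3 N while the bar moves, and 0.45 N more per newton pressed on the board.
- bar: Pusher bar: blue saddle with an aluminium blade 100 mm wide, 10 mm thick, across the deck; slides along fixture y only, with about 5 N friction. Its body origin coincides with the fixture's origin at slide position 0.
- bar_face (a point): Middle of the bar's front (forward) face, 38 mm above the bench.
- board: Loose circuit board in a black carrier, 90 mm (fixture x) by 60 mm (fixture y), 10 mm thick, about 150 g, lying on the deck between bar and rail with a little skew; origin in the centre of its underside; its y points forward when square.
- board_edge (a point): Middle of the board's rear edge (the edge facing the bar), 5 mm above the deck. Home = 60 mm behind the rail face.
- rail_face (a point): Middle of the stop rail's face that looks at the board (its rearward face), 36 mm above the bench. The rail is fixed; its position along the deck differs each time. The bar touches the home board when bar_face is 60 mm behind this point.
- rail: Aluminium stop rail 130 x 16 x 28 mm across the deck, fixed; its axes are parallel to the fixture's, y forward.
- spool: Bystander: metal spool, 48 mm diameter, 40 mm tall, origin at its foot. Leave alone.
- jar: Bystander: small jar with blue cap, 42 mm diameter, 65 mm tall, origin at its foot. Leave alone.
- driver: Bystander: screwdriver 150 mm long lying on the bench. Leave alone.
- slot_mid (a point): Middle of the 23 mm long slot in the bar's saddle in which the drive dog works; moves with the bar.
- dog_top (a point): Top centre of the steel drive dog (block 20 mm in x, 16 mm in y, on an arm from the rack), 62 mm above the bench. In fixture y it is 3.5 mm ahead of slot_mid when it bears on the slot's forward wall (drive pushes the bar forward: play taken up forward), 3.5 mm behind when it bears on the rear wall.
There are look-alikes about, which are no part of the job. Of the things that look like the board, the largest one is meant.

How it is judged:
On the way, in this order (a step that is already met when the one before it is completed fails the run):
1. the bar bears on the board with 2 to 20 N while the board is home against the rail (contact force between bar and board above 2 N and y of board_edge in the frame of rail above -0.0615 m), for 0.2 s.
2. the bar is drawn back past the setting, more than 27 mm clear of the board (y of bar_face in the frame of board_edge below -0.027 m), for 0.1 s.
At the end, for the whole second after the job is handed in: The gap between bar face and board edge is 20 mm within 1.5 mm; the drive dog bears on the slot's forward wall (within 1.3 mm, so the play is taken up forward); the board lies home against the rail within 2 mm and square within 0.03 rad; the wheel and board are at rest (y of bar_face in the frame of board_edge between -0.0215 and -0.0185 m and y of dog_top in the frame of slot_mid above 0.0022 m and y of board_edge in the frame of rail above -0.062 m and angle between the y axis of board and the y axis of rail, either way round below 0.03 rad and velocity of joint wheel between -0.05 and 0.05 rad/s and linear speed of board below 0.01 m/s); the robot touches nothing.
It fails at once if the bar squeezes the board with more than 20 N (contact force between bar and board above 20 N).
It fails at once if the robot touches the board (contact force between the arm and board above 0.5 N).
It fails at once if the robot's fingers touch the board (contact force between the fingers and board above 0.5 N).
It fails at once if the robot moves the bar directly and not by the crank (contact force between any of the fingers, the arm and bar above 0.5 N).
It fails at once if a bystander is disturbed (moved more than 20 mm) (distance of any of spool, jar, driver from where it was at the start of the episode above 0.02 m).
It also fails if it takes over 69 s, if anything falls off the work surface, if the arm or the gripper's body presses on something with over 40 N, if the wrist force passes 120 N, or if a joint passes its speed limit or range.

ROBOT

A 7-joint arm with a two-finger parallel gripper is mounted at the origin on the work surface. World frame = base frame: x ahead of the robot, y to its left, z up, the work surface at z = 0. Lengths are in m, angles in rad, forces in N, time in s.
With the tool pointing down it reaches from about 0.35 to 0.9 m from the base axis. Payload 8.1 kg.
Tool frame: the origin (TCP) lies where the fingers leave the gripper's body, on its centre line; the fingertips stand 66 mm ahead of it and the grasp point (between the pads) lies 47 mm ahead of it (arm.tip_reach is the distance from the TCP to the fingertips, in m); z points along the fingers, y is the direction in which the jaws open and shut (so a half turn about z gives the same grasp; the last joint's range is limited). The gripper opens to 92 mm and grips with 3 to 60 N. Pads are 19 mm wide; open, the fingers measure 130 mm over their backs; the gripper's body (75 mm by 190 mm) begins 47 mm behind the grasp point.
Start: joints at [1.148, 0.434, 0.025, 1.573, -0.012, 1.134, -0.075], TCP at [0.196, -0.593, 0.292] pointing down, gripper open.
Joint ranges: [-2.62, 2.62], [-0.44, 2.09], [-1.27, 1.32], [0.08, 2.57], [-1.32, 4.46], [0.12, 2], [-2.74, 2.74]. Speed limits (rad/s): [2.22, 2.22, 3.01, 3.01, 3.14, 3.14, 3.14].

INTERFACE

Orientations are given as a rotation vector (axis times angle).
In Python, from cell import arm gives the robot as it stands.
- The arm moves only by the tool carry_out, never from a script. Its argument "plan" is a list of rows, each a list of 5 numbers: the shift along the world's x, y, z in cm, then the turn about the world's z in rad, then the finger opening in cm, from 0 to 9.18. In form: [[tx, ty, tz, spin, fingers], ...]. A call has 1 to 20 rows; each row is the pose to reach, as a shift and turn from the pose measured when the call began; what a row does not reach only later rows make up. A row lasts 1/10 s, in which the tool goes at most 50 mm and 8.59 degrees, less where a joint would pass 70% of its speed; a pose out of reach is approached as far as the arm can. A call with a gripper value outside its range is refused whole. The fingers move at their own pace and stop on an object; "squeeze" is the grip in N (left out, the last holds). Time passes only in rows, so rows that repeat a pose let the fingers close. It gives the time, the measured TCP pose, the force and the opening at its end, in the units of the state.
- arm.observe(): the state, without advancing time (a new reading comes with each control period).
- arm.get_image(name): name is "scene" or "top" or "wrist"; returns (picture, depth): 480x640x3 uint8, red, green, blue; 480x640 float32, m along the optical axis (not along the pixel's ray), 0 where there is no reading.
- arm.get_calibration(name): a dict with "intrinsics" (3x3 intrinsics, pixels), "rvec" (rotation vector, rad) and "tvec" (3), from world to camera coordinates, as OpenCV has them; the wrist camera has in their place "tool_from_camera" (4x4, takes a point from camera to tool coordinates, whose origin is the TCP and whose axes are the flange's). Camera axes: x right, y down, z forward; pixel columns grow to the right and rows downward; lengths in m; the calibration is good to about 2 mm. A picture is of the moment at which its call begins: read the wrist's pose just before it. get_calibration takes no time and is no camera call.
- arm.sign_off(): hands the job in, once; it reports no verdict.
The state is a dict: "clock": time; "joints": joint angles; "dq": joint speeds; "joint_efforts": joint torques, N m; "position": TCP position; "ee_rot": TCP orientation; "force": force on the tool from outside, world axes, zero at the start; "ft_torque": the same for the moment, N m; "width": opening from 0.0 (shut) to 1.0 (fully open).
Only numpy, scipy, OpenCV 4.12 (cv2) and the standard library are available. Lean on these libraries where they do the work, as an engineer would, in place of code of your own. Each camera call takes 0.05 s, during which the arm holds its last target. There are 200 camera calls.

## Working session

There is one attempt and no reset: what is moved stays moved. The work goes in short steps, Python scripts to look and compute and a tool call to move; the robot and the scene stay as the last step left them, time stands still between calls to the robot, and variables do not carry over. Pictures are saved under pics/ and viewed, about 8 in all and at most 12, crops included, and the job is handed in when it is done.

Besides the shell and the picture viewer there is one more tool, called after "Call:" as a command line: name --pt "numbers of a row" for each row, then --argument value for the rest. carry_out: Moves the arm, as the interface text tells. Its arguments: {"type":"object","properties":{"plan":{"type":"array"},"squeeze":{"type":"number"}},"required":["plan"]}

```bash
mkdir -p pics
cat > h.py <<'E'
import numpy as np, cv2
from cell import arm
def cam(n):
    c=arm.get_calibration(n)
    K=np.array(c["intrinsics"],float)
    if "rvec" in c:
        R,_=cv2.Rodrigues(np.array(c["rvec"],float)); t=np.array(c["tvec"],float).ravel()
        return K,R.T,-R.T@t
    s=arm.observe(); T=np.array(c["tool_from_camera"]); Rw,_=cv2.Rodrigues(np.array(s["ee_rot"],float))
    return K,Rw@T[:3,:3],Rw@T[:3,3]+np.array(s["position"])
def onplane(C,uv,z):
    K,R,o=C; uv=np.atleast_2d(np.array(uv,float))
    d=(R@np.linalg.inv(K)@np.c_[uv,np.ones(len(uv))].T).T
    return o+d*((z-o[2])/d[:,2])[:,None]
def proj(C,P):
    K,R,o=C; p=(K@(R.T@(np.atleast_2d(P)-o).T)).T; return p[:,:2]/p[:,2:]
def shot(n,f):
    C=cam(n); im,d=arm.get_image(n); cv2.imwrite(f"pics/{f}.png",im[:,:,::-1]); np.save(f"pics/{f}_d.npy",d); return C,im,d
E
python3 - <<'E'
from h import *
for n in("top","scene"):
    C,im,d=shot(n,n+"0"); print(n,C[2],C[1][:,2])
s=arm.observe(); print(s)
E
```

```text
top [ 0.49141893 -0.00734843  1.20541589] [ 0.10736111  0.00800957 -0.99418783]
scene [1.51302164 0.30534904 0.74161372] [-0.79249954 -0.25635704 -0.55337649]
{'clock': 0.1, 'joints': array([ 1.14835232,  0.43516547,  0.02495359,  1.57403134, -0.01162995,
        1.13401041, -0.07510567]), 'dq': array([ 0.00036334, -0.00193607,  0.00155387, -0.00391754,  0.00107683,
       -0.00089128, -0.0012165 ]), 'joint_efforts': array([ 3.25781155e-03, -6.69132042e+01,  9.88337584e-01, -3.15149045e+01,
       -6.04666932e-02,  3.73817061e-02,  5.02893522e-05]), 'position': array([ 0.19636547, -0.59294664,  0.29150583]), 'ee_rot': array([-3.10010862e+00, -4.99934618e-01,  5.18543639e-04]), 'force': array([-1.3127498 ,  0.68328842, -0.42472546]), 'ft_torque': array([ 0.02464568, -0.02000863, -0.02373693]), 'width': 1.0026408436537084}
```

View pics/top0.png

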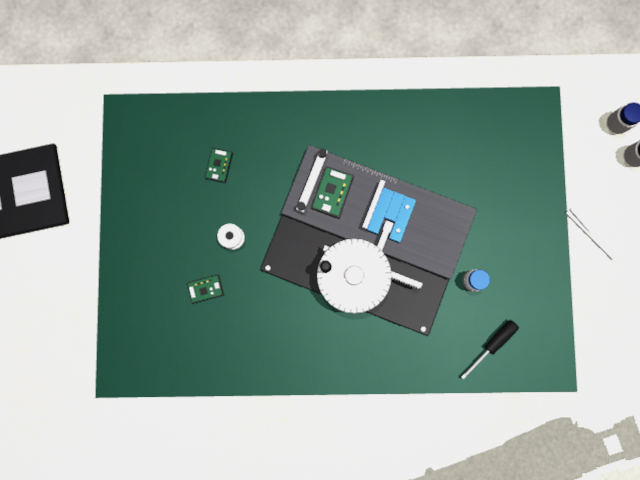

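View pics/scene0.png

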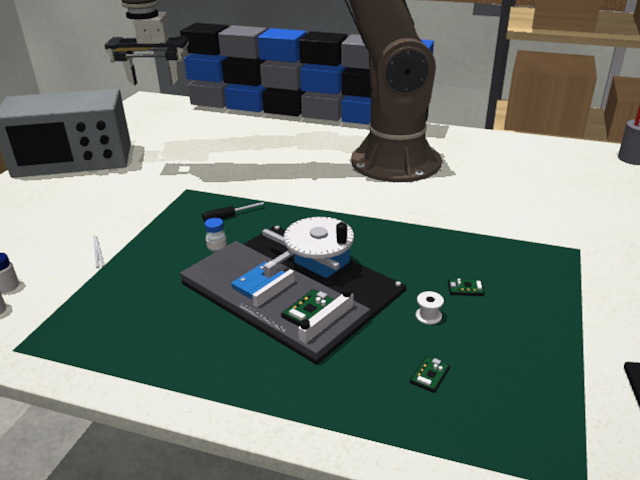

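Run:
```python
from h import *
im=cv2.imread("pics/top0.png"); cv2.imwrite("pics/crop0.png",cv2.resize(im[140:340,255:485],None,fx=3.4,fy=2.95,interpolation=cv2.INTER_CUBIC) if 0 else cv2.resize(im[140:340,255:485],None,fx=3,fy=3,interpolation=cv2.INTER_CUBIC))
C=cam("top")
g=cv2.cvtColor(im,cv2.COLOR_BGR2GRAY)
# wheel disc
m=(im.min(2)>150).astype(np.uint8); m[:236]=0;m[:, :300]=0;m[:,400:]=0;m[320:]=0
m=cv2.morphologyEx(m,cv2.MORPH_OPEN,np.ones((13,13)))
c=max(cv2.findContours(m,0,2)[0],key=cv2.contourArea); e=cv2.fitEllipse(c); print(e, onplane(C,e[0],.085))
b=((g<25)).astype(np.uint8); b[:250]=0;b[285:]=0;b[:,:312]=0;b[:,345:]=0
cc=max(cv2.findContours(b,0,2)[0],key=cv2.contourArea); e2=cv2.minEnclosingCircle(cc); print(e2,onplane(C,e2[0],.128))
for n,uv,z in [("plateLT",(309,148),.03),("RT",(476,208),.03),("RB",(429,334),.012),("LB",(262,269),.012),("board",(333,192),.04),("railN",(319,210-0),.05)]: print(n,onplane(C,uv,z))
```

```text
((355.50244140625, 275.84710693359375), (69.22803497314453, 75.31999969482422), 14.890089988708496) [[ 0.53826971 -0.04325145  0.085     ]]
((324.0, 269.5), 3.3542017936706543) [[0.54875356 0.01466357 0.128     ]]
plateLT [[0.79868481 0.04353961 0.03      ]]
RT [[ 0.67134035 -0.28646915  0.03      ]]
RB [[ 0.42471251 -0.18815493  0.012     ]]
LB [[0.55781088 0.14094447 0.012     ]]
board [[ 0.70634539 -0.00339324  0.04      ]]
railN [[0.6692923  0.02446255 0.05      ]]
```

View pics/crop0.png

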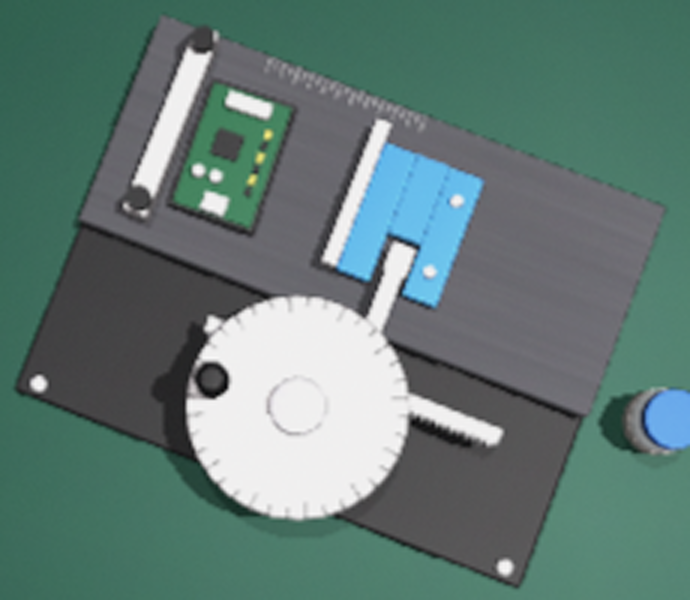

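Call:
carry_out --pt "2.5 4 0 0 9" --pt "5 8 0 0 9" --pt "7.5 12 0 0 9" --pt "10 16.5 0 0 9" --pt "12.5 21 0 0 9" --pt "15 25.5 0 0 9" --pt "17.5 30 0 0 9" --pt "20 34 0 0 9" --pt "22.5 38.5 0 0 9" --pt "25 43 0 0 9" --pt "27.5 47 0 0 9" --pt "30 51.5 0 0 9" --pt "32.5 56 0 0 9" --pt "34.5 59 0 0 9" --pt "35.7 60.4 0 0 9" --pt "35.7 60.4 0 0 9" --pt "35.7 60.4 0 0 9" --pt "35.7 60.4 0 0 9"

```text
clock: 1.9
position: [0.5527, 0.0092, 0.2913]
ee_rot: [-3.102, -0.497, 0.002]
force: [0.1, -0.1, -0.1]
width: 0.979
```

Run:
```python
from h import *
C,im,d=shot("wrist","w1"); s=arm.observe(); print(s["position"],s["ee_rot"],s["force"],C[2])
print(arm.get_calibration("wrist")["tool_from_camera"])
Ct=cam("top"); print(onplane(Ct,(325.7,266.7),.128),onplane(Ct,(354.3,275.3),.085))
```

```text
[0.55273682 0.00920547 0.29145718] [-3.10158777e+00 -4.96287554e-01  1.59787371e-03] [ 0.21455857  0.01167235 -0.60245179] [0.61772318 0.03083885 0.38307589]
[[-3.62500276e-05 -9.66796211e-01 -2.55548597e-01  6.84218160e-02]
 [ 9.99999695e-01 -2.34406642e-04  7.44959820e-04 -3.54337065e-04]
 [-7.80126620e-04 -2.55548492e-01  9.66795925e-01 -9.18611008e-02]
 [ 0.00000000e+00  0.00000000e+00  0.00000000e+00  1.00000000e+00]]
[[0.55375527 0.01152984 0.128     ]] [[ 0.53932619 -0.04102163  0.085     ]]
```

View pics/w1.png

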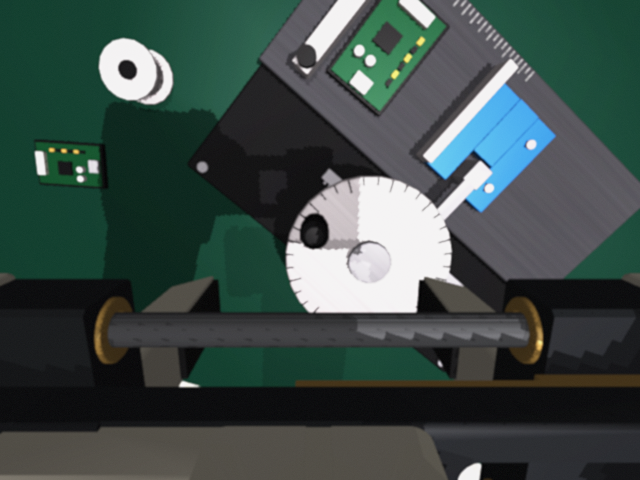

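Run:
```python
from h import *
C=cam("wrist")
print(onplane(C,[(315,227)],.128),onplane(C,(370,261),.087), proj(C,[[.554,.0115,.128],[.5393,-.041,.085]]))
Ct=cam("top")
print(onplane(C,[(203,167)],.012),onplane(Ct,(255+38/3,140+383/3),.012))
# edges: deck boundary / rail / bar in wrist picture
print("rail rear face top edge w",onplane(C,[(314,75),(372,3)],.058)); print("bar front top edge w",onplane(C,[(425,152),(511,61)],.055))
print("rail t",onplane(Ct,[(255+150/3,140+208/3),(255+213/3,140+50/3)],.058)); print("bar t",onplane(Ct,[(255+321/3,140+263/3),(255+376/3,140+120/3)],.055))
```

```text
[[0.56300712 0.01513237 0.128     ]] [[ 0.54095448 -0.03987095  0.087     ]] [[315.93580273 240.3951086 ]
 [370.26083464 262.45792491]]
[[0.56105199 0.13054117 0.012     ]] [[0.56030381 0.12959883 0.012     ]]
rail rear face top edge w [[0.66696866 0.0504577  0.058     ]
 [0.72971301 0.02386684 0.058     ]]
bar front top edge w [[ 0.63912721 -0.05838283  0.055     ]
 [ 0.72690018 -0.09701713  0.055     ]]
rail t [[0.66980836 0.05140439 0.058     ]
 [0.77343649 0.00919992 0.058     ]]
bar t [[ 0.63257345 -0.05858088  0.055     ]
 [ 0.72583064 -0.09628918  0.055     ]]
```

Call:
carry_out --pt "0.13 0.23 -3 0 6" --pt "0.13 0.23 -6 0 6" --pt "0.13 0.23 -9 0 6" --pt "0.13 0.23 -12 0 6" --pt "0.13 0.23 -13.2 0 6" --pt "0.13 0.23 -13.2 0 5" --pt "0.13 0.23 -13.2 0 4" --pt "0.13 0.23 -13.2 0 3" --pt "0.13 0.23 -13.2 0 2" --pt "0.13 0.23 -13.2 0 1.5" --pt "0.13 0.23 -13.2 0 1.5" --pt "0.13 0.23 -13.2 0 1.5" --pt "0.13 0.23 -13.2 0 1.5" --pt "0.13 0.23 -13.2 0 1.5" --squeeze 25

```text
clock: 3.35
position: [0.5546, 0.0119, 0.1602]
ee_rot: [-3.101, -0.497, -0.001]
force: [-1.2, 1.2, 6.2]
width: 0.231
```

```bash
cat > plan.py <<'E'
import sys
from h import *
def state(ax):
    s=arm.observe(); p=np.array(s["position"])[:2]-ax; th=np.arctan2(p[1],p[0])%(2*np.pi)
    t=np.array([-np.sin(th),np.cos(th)]); r=p/np.linalg.norm(p); f=np.array(s["force"])
    print("clk %.2f th %.3f r %.4f pos"%(s["clock"],th,np.linalg.norm(p)),np.round(s["position"],4),"Ft %.2f Fr %.2f"%(f[:2]@t,f[:2]@r),np.round(f,2),"w %.3f"%s["width"]); return s,th
def rows(ax,s,th0,th1,n,R=.055):
    for a in np.linspace(th0,th1,n+1)[1:]:
        q=(ax+R*np.array([np.cos(a),np.sin(a)])-np.array(s["position"])[:2])*100
        print("[%.2f, %.2f, 0, 0, 1.5],"%tuple(q),end=" ")
    print()
AX=np.array([.5397,-.0408])
E
python3 - <<'E'
from plan import *
s,th=state(AX); rows(AX,s,th,th+.7,10)
E
```

```text
clk 3.35 th 1.296 r 0.0548 pos [0.5546 0.0119 0.1602] Ft 1.46 Fr 0.85 [-1.17  1.21  6.23] w 0.231
[-0.37, 0.11, 0, 0, 1.5], [-0.75, 0.18, 0, 0, 1.5], [-1.13, 0.22, 0, 0, 1.5], [-1.51, 0.23, 0, 0, 1.5], [-1.90, 0.21, 0, 0, 1.5], [-2.28, 0.17, 0, 0, 1.5], [-2.66, 0.10, 0, 0, 1.5], [-3.03, 0.01, 0, 0, 1.5], [-3.40, -0.12, 0, 0, 1.5], [-3.76, -0.26, 0, 0, 1.5],
```

Call:
carry_out --pt "-0.37 0.11 0.1 0 1.5" --pt "-0.75 0.18 0.1 0 1.5" --pt "-1.13 0.22 0.1 0 1.5" --pt "-1.51 0.23 0.1 0 1.5" --pt "-1.9 0.21 0.1 0 1.5" --pt "-2.28 0.17 0.1 0 1.5" --pt "-2.66 0.1 0.1 0 1.5" --pt "-3.03 0.01 0.1 0 1.5" --pt "-3.4 -0.12 0.1 0 1.5" --pt "-3.76 -0.26 0.1 0 1.5" --pt "-3.76 -0.26 0.1 0 1.5" --pt "-3.76 -0.26 0.1 0 1.5"

```text
clock: 4.55
position: [0.5152, 0.0101, 0.1604]
ee_rot: [-3.1, -0.498, 0.004]
force: [-1.2, 5.4, -12.4]
width: 0.227
```

Run:
```python
from plan import *
s,th=state(AX); rows(AX,s,th,th+.7,10)
```

```text
clk 4.55 th 2.019 r 0.0564 pos [0.5152 0.0101 0.1604] Ft -1.29 Fr 5.36 [ -1.16   5.39 -12.45] w 0.227
[-0.28, -0.31, 0, 0, 1.5], [-0.61, -0.51, 0, 0, 1.5], [-0.92, -0.74, 0, 0, 1.5], [-1.21, -0.98, 0, 0, 1.5], [-1.49, -1.25, 0, 0, 1.5], [-1.75, -1.53, 0, 0, 1.5], [-1.99, -1.83, 0, 0, 1.5], [-2.21, -2.15, 0, 0, 1.5], [-2.40, -2.49, 0, 0, 1.5], [-2.57, -2.83, 0, 0, 1.5],
```

```bash
sed -i 's/^AX=.*/AX=np.array([.5373,-.0402])/' plan.py
python3 - <<'E'
from plan import *
s,th=state(AX); rows(AX,s,th,th+.7,10)
C,im,d=shot("top","top1")
E
```

```text
clk 4.55 th 1.984 r 0.0549 pos [0.5152 0.0101 0.1604] Ft -1.10 Fr 5.40 [ -1.16   5.39 -12.45] w 0.227
[-0.35, -0.16, 0, 0, 1.5], [-0.69, -0.35, 0, 0, 1.5], [-1.01, -0.56, 0, 0, 1.5], [-1.31, -0.80, 0, 0, 1.5], [-1.60, -1.05, 0, 0, 1.5], [-1.87, -1.33, 0, 0, 1.5], [-2.11, -1.62, 0, 0, 1.5], [-2.34, -1.93, 0, 0, 1.5], [-2.55, -2.26, 0, 0, 1.5], [-2.73, -2.60, 0, 0, 1.5],
```

Call:
carry_out --pt "-0.35 -0.16 0 0 1.5" --pt "-0.69 -0.35 0 0 1.5" --pt "-1.01 -0.56 0 0 1.5" --pt "-1.31 -0.8 0 0 1.5" --pt "-1.6 -1.05 0 0 1.5" --pt "-1.87 -1.33 0 0 1.5" --pt "-2.11 -1.62 0 0 1.5" --pt "-2.34 -1.93 0 0 1.5" --pt "-2.55 -2.26 0 0 1.5" --pt "-2.73 -2.6 0 0 1.5" --pt "-2.73 -2.6 0 0 1.5" --pt "-2.73 -2.6 0 0 1.5"

```text
clock: 5.8
position: [0.4875, -0.0166, 0.1604]
ee_rot: [-3.101, -0.497, 0.006]
force: [1.3, -0.9, -10.3]
width: 0.226
```

Run:
```python
from plan import *
s,th=state(AX); C,im,d=shot("top","top2"); state(AX); rows(AX,s,th,th+.4,8)
C,im,d=shot("scene","sc2")
a=cv2.imread("pics/top2.png")[140:340,255:485]; b=cv2.imread("pics/sc2.png")[200:380,170:410]
cv2.imwrite("pics/v2.png",np.vstack([cv2.resize(a,(460,400)),cv2.resize(b,(460,345))])[:745] if 0 else np.hstack([cv2.resize(a,(400,348)),cv2.resize(b,(400,348))]))
```

```text
clk 5.80 th 2.699 r 0.0551 pos [ 0.4875 -0.0166  0.1604] Ft 0.23 Fr -1.56 [  1.32  -0.88 -10.3 ] w 0.226
clk 5.85 th 2.698 r 0.0551 pos [ 0.4876 -0.0166  0.1604] Ft 1.38 Fr -0.11 [-0.5  -1.29 -9.95] w 0.229
[-0.10, -0.25, 0, 0, 1.5], [-0.20, -0.51, 0, 0, 1.5], [-0.29, -0.77, 0, 0, 1.5], [-0.36, -1.04, 0, 0, 1.5], [-0.42, -1.31, 0, 0, 1.5], [-0.47, -1.58, 0, 0, 1.5], [-0.50, -1.85, 0, 0, 1.5], [-0.52, -2.12, 0, 0, 1.5],
```

View pics/v2.png

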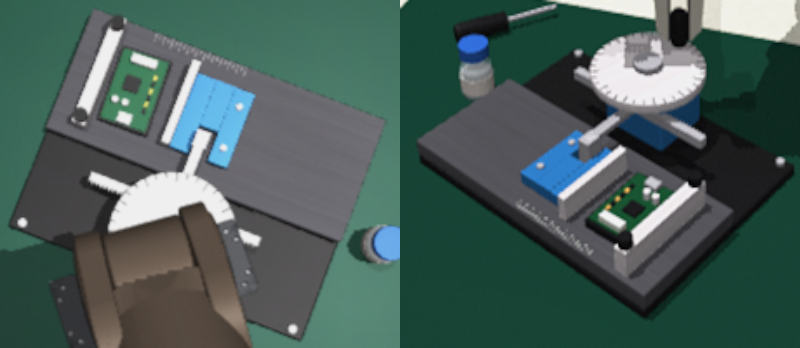

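Call:
carry_out --pt "-0.1 -0.25 -0.05 0 1.5" --pt "-0.2 -0.51 -0.05 0 1.5" --pt "-0.29 -0.77 -0.05 0 1.5" --pt "-0.36 -1.04 -0.05 0 1.5" --pt "-0.42 -1.31 -0.05 0 1.5" --pt "-0.47 -1.58 -0.05 0 1.5" --pt "-0.5 -1.85 -0.05 0 1.5" --pt "-0.52 -2.12 -0.05 0 1.5" --pt "-0.52 -2.4 -0.05 0 1.5" --pt "-0.51 -2.67 -0.05 0 1.5" --pt "-0.51 -2.67 -0.05 0 1.5"

```text
clock: 7.0
position: [0.4824, -0.0441, 0.1602]
ee_rot: [-3.102, -0.496, 0.006]
force: [-3.2, 1.5, 5.3]
width: 0.231
```

Run:
```python
from plan import *
s,th=state(AX); rows(AX,s,th,th+.45,18)
C,im,d=shot("top","top3"); state(AX)
a=cv2.imread("pics/top3.png")[140:220,270:430]
cv2.imwrite("pics/v3.png",cv2.resize(a,None,fx=5,fy=5,interpolation=cv2.INTER_CUBIC))
```

```text
clk 7.00 th 3.213 r 0.0550 pos [ 0.4824 -0.0441  0.1602] Ft -1.77 Fr 3.11 [-3.23  1.54  5.31] w 0.231
[0.01, -0.14, 0, 0, 1.5], [0.03, -0.27, 0, 0, 1.5], [0.04, -0.41, 0, 0, 1.5], [0.07, -0.55, 0, 0, 1.5], [0.09, -0.68, 0, 0, 1.5], [0.12, -0.82, 0, 0, 1.5], [0.15, -0.95, 0, 0, 1.5], [0.19, -1.08, 0, 0, 1.5], [0.22, -1.21, 0, 0, 1.5], [0.27, -1.35, 0, 0, 1.5], [0.31, -1.48, 0, 0, 1.5], [0.36, -1.60, 0, 0, 1.5], [0.41, -1.73, 0, 0, 1.5], [0.47, -1.86, 0, 0, 1.5], [0.52, -1.98, 0, 0, 1.5], [0.58, -2.11, 0, 0, 1.5], [0.65, -2.23, 0, 0, 1.5], [0.72, -2.35, 0, 0, 1.5], 
clk 7.05 th 3.213 r 0.0550 pos [ 0.4824 -0.0441  0.1602] Ft -1.50 Fr 3.56 [-3.66  1.24  4.77] w 0.227
```

View pics/v3.png

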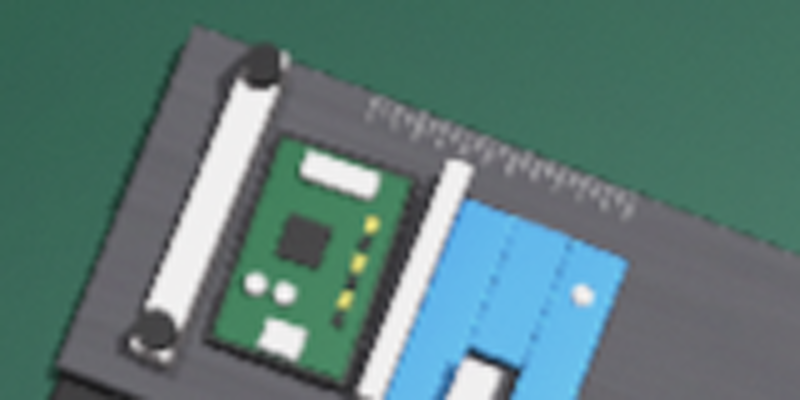

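Call:
carry_out --pt "0.01 -0.14 -0.02 0 1.5" --pt "0.03 -0.27 -0.02 0 1.5" --pt "0.04 -0.41 -0.02 0 1.5" --pt "0.07 -0.55 -0.02 0 1.5" --pt "0.09 -0.68 -0.02 0 1.5" --pt "0.12 -0.82 -0.02 0 1.5" --pt "0.12 -0.82 -0.02 0 1.5" --pt "0.12 -0.82 -0.02 0 1.5"

```text
clock: 7.85
position: [0.4838, -0.0529, 0.1602]
ee_rot: [3.102, 0.495, -0.005]
force: [-2.8, 1.3, 5.0]
width: 0.231
```

```bash
cat > avg.py <<'E'
from plan import *
def avg(n=4):
    F=[]
    for i in range(n):
        s=arm.observe(); F.append(np.array(s["force"])); im,d=arm.get_image("top")
    s,th=state(AX); t=np.array([-np.sin(th),np.cos(th),0]); f=np.array(F)@t
    print("mean Ft %.2f sd %.2f"%(f.mean(),f.std())); cv2.imwrite("pics/last.png",im[:,:,::-1]); return s,th
E
python3 - <<'E'
from avg import *
s,th=avg(); rows(AX,s,th,th+.1,8)
E
```

```text
clk 8.05 th 3.374 r 0.0550 pos [ 0.4838 -0.0529  0.1602] Ft -2.53 Fr 2.31 [-2.83  1.93  4.71] w 0.229
mean Ft -2.08 sd 0.35
[0.02, -0.07, 0, 0, 1.5], [0.03, -0.13, 0, 0, 1.5], [0.05, -0.20, 0, 0, 1.5], [0.07, -0.27, 0, 0, 1.5], [0.09, -0.33, 0, 0, 1.5], [0.11, -0.40, 0, 0, 1.5], [0.13, -0.46, 0, 0, 1.5], [0.15, -0.53, 0, 0, 1.5],
```

Call:
carry_out --pt "0.02 -0.07 0 0 1.5" --pt "0.03 -0.13 0 0 1.5" --pt "0.05 -0.2 0 0 1.5" --pt "0.07 -0.27 0 0 1.5" --pt "0.07 -0.27 0 0 1.5"

```text
clock: 8.55
position: [0.4845, -0.0558, 0.1602]
ee_rot: [3.102, 0.495, -0.005]
force: [-2.3, 2.2, 3.8]
width: 0.229
```

Run:
```python
from avg import *
s,th=avg(3); rows(AX,s,th,th+.075,6)
```

```text
clk 8.70 th 3.429 r 0.0550 pos [ 0.4845 -0.0558  0.1602] Ft -2.86 Fr 2.43 [-3.14  2.05  4.06] w 0.231
mean Ft -2.59 sd 0.26
[0.02, -0.07, 0, 0, 1.5], [0.04, -0.13, 0, 0, 1.5], [0.06, -0.20, 0, 0, 1.5], [0.09, -0.26, 0, 0, 1.5], [0.11, -0.33, 0, 0, 1.5], [0.13, -0.39, 0, 0, 1.5],
```

Call:
carry_out --pt "0.02 -0.07 0 0 1.5" --pt "0.04 -0.13 0 0 1.5" --pt "0.06 -0.2 0 0 1.5" --pt "0.06 -0.2 0 0 1.5"

```text
clock: 9.1
position: [0.4852, -0.0578, 0.1602]
ee_rot: [3.102, 0.495, -0.005]
force: [-2.6, 2.3, 3.3]
width: 0.229
```

Run:
```python
from avg import *
s,th=avg(3); rows(AX,s,th,th+.075,6)
a=cv2.imread("pics/last.png")[140:220,270:430]
cv2.imwrite("pics/v4.png",cv2.resize(a,None,fx=5,fy=5,interpolation=cv2.INTER_CUBIC))
```

```text
clk 9.25 th 3.468 r 0.0550 pos [ 0.4852 -0.0579  0.1602] Ft -3.88 Fr 1.18 [-2.37  3.29  2.84] w 0.225
mean Ft -3.04 sd 0.11
[0.02, -0.06, 0, 0, 1.5], [0.05, -0.13, 0, 0, 1.5], [0.07, -0.19, 0, 0, 1.5], [0.10, -0.26, 0, 0, 1.5], [0.12, -0.32, 0, 0, 1.5], [0.15, -0.38, 0, 0, 1.5],
```

View pics/v4.png

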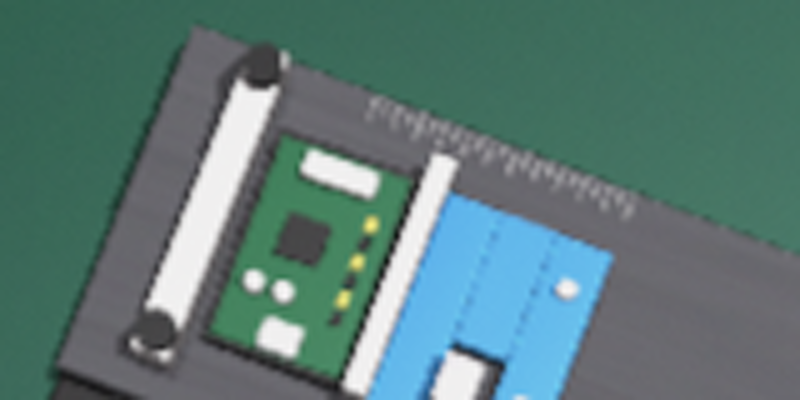

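Call:
carry_out --pt "0.02 -0.06 0 0 1.5" --pt "0.05 -0.13 0 0 1.5" --pt "0.05 -0.13 0 0 1.5"

```text
clock: 9.55
position: [0.4857, -0.0593, 0.1602]
ee_rot: [3.102, 0.495, -0.005]
force: [-2.5, 2.6, 3.1]
width: 0.23
```

Run:
```python
from avg import *
s,th=avg(3); rows(AX,s,th,th+.075,6)
```

```text
clk 9.70 th 3.495 r 0.0550 pos [ 0.4857 -0.0593  0.1602] Ft -2.44 Fr 1.98 [-2.71  1.6   3.67] w 0.226
mean Ft -3.36 sd 0.37
[0.03, -0.06, 0, 0, 1.5], [0.05, -0.13, 0, 0, 1.5], [0.08, -0.19, 0, 0, 1.5], [0.11, -0.25, 0, 0, 1.5], [0.13, -0.32, 0, 0, 1.5], [0.16, -0.38, 0, 0, 1.5],
```

Call:
carry_out --pt "0.03 -0.06 0 0 1.5" --pt "0.05 -0.13 0 0 1.5" --pt "0.05 -0.13 0 0 1.5"

```text
clock: 10.0
position: [0.4862, -0.0607, 0.1602]
ee_rot: [3.102, 0.494, -0.005]
force: [-2.6, 1.1, 4.3]
width: 0.231
```

Run:
```python
from avg import *
s,th=avg(3); rows(AX,s,th,th+.075,6)
```

```text
clk 10.15 th 3.523 r 0.0550 pos [ 0.4862 -0.0607  0.1602] Ft -2.29 Fr 2.16 [-2.86  1.32  3.66] w 0.229
mean Ft -2.50 sd 0.43
[0.03, -0.06, 0, 0, 1.5], [0.06, -0.13, 0, 0, 1.5], [0.08, -0.19, 0, 0, 1.5], [0.11, -0.25, 0, 0, 1.5], [0.14, -0.31, 0, 0, 1.5], [0.17, -0.38, 0, 0, 1.5],
```

Call:
carry_out --pt "0.03 -0.06 0 0 1.5" --pt "0.06 -0.13 0 0 1.5" --pt "0.06 -0.13 0 0 1.5"

```text
clock: 10.45
position: [0.4869, -0.0621, 0.1602]
ee_rot: [3.102, 0.494, -0.005]
force: [-3.5, 1.3, 4.6]
width: 0.228
```

Run:
```python
from avg import *
s,th=avg(3); rows(AX,s,th,th+.075,6)
```

```text
clk 10.60 th 3.551 r 0.0550 pos [ 0.4868 -0.0621  0.1602] Ft -2.19 Fr 1.91 [-2.62  1.25  4.21] w 0.230
mean Ft -2.80 sd 0.41
[0.03, -0.06, 0, 0, 1.5], [0.06, -0.12, 0, 0, 1.5], [0.09, -0.19, 0, 0, 1.5], [0.12, -0.25, 0, 0, 1.5], [0.15, -0.31, 0, 0, 1.5], [0.18, -0.37, 0, 0, 1.5],
```

Call:
carry_out --pt "0.03 -0.06 0 0 1.5" --pt "0.05 -0.11 0 0 1.5" --pt "0.05 -0.11 0 0 1.5"

```text
clock: 10.9
position: [0.4873, -0.0633, 0.1602]
ee_rot: [3.102, 0.494, -0.005]
force: [-2.8, 2.6, 4.2]
width: 0.226
```

Run:
```python
from avg import *
s,th=avg(3); rows(AX,s,th,th+.075,6)
a=cv2.imread("pics/last.png")[140:220,270:430]
cv2.imwrite("pics/v5.png",cv2.resize(a,None,fx=5,fy=5,interpolation=cv2.INTER_CUBIC))
```

```text
clk 11.05 th 3.574 r 0.0550 pos [ 0.4873 -0.0633  0.1602] Ft -2.90 Fr 2.24 [-3.25  1.69  3.91] w 0.229
mean Ft -3.46 sd 0.26
[0.03, -0.06, 0, 0, 1.5], [0.06, -0.12, 0, 0, 1.5], [0.09, -0.18, 0, 0, 1.5], [0.13, -0.24, 0, 0, 1.5], [0.16, -0.31, 0, 0, 1.5], [0.19, -0.37, 0, 0, 1.5],
```

View pics/v5.png

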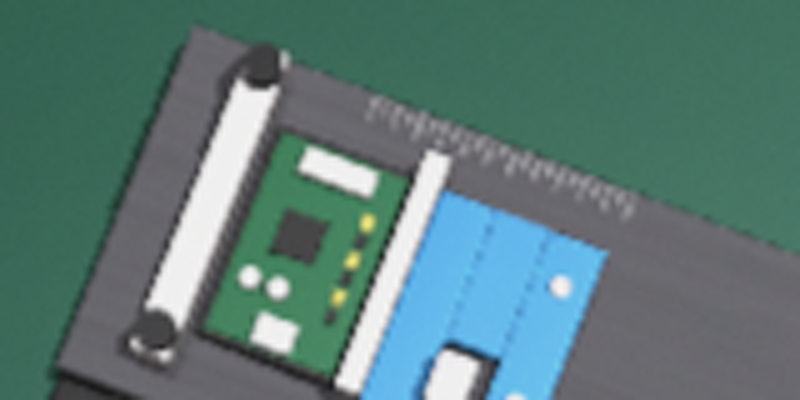

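Call:
carry_out --pt "0.03 -0.06 0 0 1.5" --pt "0.06 -0.12 0 0 1.5" --pt "0.06 -0.12 0 0 1.5"

```text
clock: 11.35
position: [0.488, -0.0646, 0.1602]
ee_rot: [3.101, 0.494, -0.005]
force: [-3.0, 1.9, 4.6]
width: 0.233
```

Run:
```python
from avg import *
s,th=avg(3); rows(AX,s,th,th+.05,4)
```

```text
clk 11.50 th 3.601 r 0.0550 pos [ 0.488  -0.0646  0.1602] Ft -2.42 Fr 1.63 [-2.53  1.45  3.54] w 0.234
mean Ft -2.86 sd 0.12
[0.03, -0.06, 0, 0, 1.5], [0.06, -0.12, 0, 0, 1.5], [0.10, -0.18, 0, 0, 1.5], [0.13, -0.24, 0, 0, 1.5],
```

Call:
carry_out --pt "0.03 -0.06 0 0 1.5" --pt "0.06 -0.12 0 0 1.5" --pt "0.06 -0.12 0 0 1.5"

```text
clock: 11.8
position: [0.4886, -0.0659, 0.1602]
ee_rot: [3.101, 0.494, -0.005]
force: [-2.2, 2.0, 4.1]
width: 0.232
```

Run:
```python
from avg import *
s,th=avg(3); rows(AX,s,th,th+.05,4)
```

```text
clk 11.95 th 3.627 r 0.0550 pos [ 0.4886 -0.0659  0.1602] Ft -2.17 Fr 1.30 [-2.16  1.31  3.73] w 0.231
mean Ft -2.93 sd 0.43
[0.03, -0.06, 0, 0, 1.5], [0.07, -0.12, 0, 0, 1.5], [0.10, -0.18, 0, 0, 1.5], [0.14, -0.24, 0, 0, 1.5],
```

Call:
carry_out --pt "0.03 -0.06 0 0 1.5" --pt "0.07 -0.12 0 0 1.5" --pt "0.07 -0.12 0 0 1.5"

```text
clock: 12.25
position: [0.4894, -0.0672, 0.1602]
ee_rot: [3.101, 0.494, -0.005]
force: [-3.2, 1.6, 4.1]
width: 0.23
```

Run:
```python
from avg import *
s,th=avg(3); rows(AX,s,th,th+.05,4)
```

```text
clk 12.40 th 3.654 r 0.0550 pos [ 0.4894 -0.0672  0.1602] Ft -3.02 Fr 1.12 [-2.46  2.08  4.09] w 0.231
mean Ft -2.74 sd 0.60
[0.04, -0.06, 0, 0, 1.5], [0.07, -0.12, 0, 0, 1.5], [0.11, -0.18, 0, 0, 1.5], [0.14, -0.24, 0, 0, 1.5],
```

Call:
carry_out --pt "0.04 -0.06 0 0 1.5" --pt "0.07 -0.12 0 0 1.5" --pt "0.07 -0.12 0 0 1.5"

```text
clock: 12.7
position: [0.4901, -0.0685, 0.1602]
ee_rot: [3.101, 0.493, -0.005]
force: [-2.8, 2.3, 3.2]
width: 0.232
```

Run:
```python
from avg import *
s,th=avg(3); rows(AX,s,th,th+.05,4)
a=cv2.imread("pics/last.png")[140:220,270:430]
cv2.imwrite("pics/v6.png",cv2.resize(a,None,fx=5,fy=5,interpolation=cv2.INTER_CUBIC))
```

```text
clk 12.85 th 3.682 r 0.0550 pos [ 0.4901 -0.0685  0.1602] Ft -1.74 Fr 1.84 [-2.48  0.55  2.65] w 0.231
mean Ft -3.61 sd 0.60
[0.04, -0.06, 0, 0, 1.5], [0.07, -0.12, 0, 0, 1.5], [0.11, -0.17, 0, 0, 1.5], [0.15, -0.23, 0, 0, 1.5],
```

View pics/v6.png

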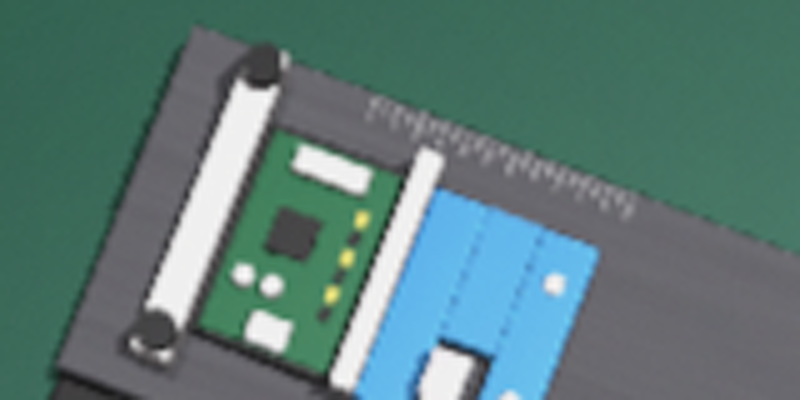

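Call:
carry_out --pt "0.04 -0.06 0 0 1.5" --pt "0.07 -0.12 0 0 1.5" --pt "0.07 -0.12 0 0 1.5"

```text
clock: 13.15
position: [0.4909, -0.0698, 0.1602]
ee_rot: [3.101, 0.493, -0.004]
force: [-2.6, 1.1, 3.6]
width: 0.23
```

Run:
```python
from avg import *
s,th=avg(3); rows(AX,s,th,th+.05,4)
```

```text
clk 13.30 th 3.709 r 0.0550 pos [ 0.4909 -0.0698  0.1602] Ft -3.23 Fr 2.04 [-3.46  1.63  3.33] w 0.229
mean Ft -2.64 sd 0.42
[0.04, -0.06, 0, 0, 1.5], [0.08, -0.11, 0, 0, 1.5], [0.11, -0.17, 0, 0, 1.5], [0.15, -0.23, 0, 0, 1.5],
```

Call:
carry_out --pt "0.04 -0.06 0 0 1.5" --pt "0.08 -0.11 0 0 1.5" --pt "0.08 -0.11 0 0 1.5"

```text
clock: 13.6
position: [0.4914, -0.0705, 0.1602]
ee_rot: [3.102, 0.494, -0.005]
force: [-4.3, 3.1, 6.2]
width: 0.231
```

Run:
```python
from avg import *
s,th=avg(3); rows(AX,s,th,th+.05,4)
```

```text
clk 13.75 th 3.726 r 0.0550 pos [ 0.4914 -0.0705  0.1602] Ft -6.11 Fr 1.29 [-4.45  4.39  6.13] w 0.230
mean Ft -5.30 sd 0.54
[0.04, -0.06, 0, 0, 1.5], [0.07, -0.12, 0, 0, 1.5], [0.11, -0.17, 0, 0, 1.5], [0.15, -0.23, 0, 0, 1.5],
```

Call:
carry_out --pt "0.04 -0.06 0 0 1.5" --pt "0.05 -0.07 0 0 1.5" --pt "0.05 -0.07 0 0 1.5" --pt "0.05 -0.07 0 0 1.5"

```text
clock: 14.15
position: [0.4915, -0.0705, 0.1602]
ee_rot: [3.102, 0.495, -0.007]
force: [-5.3, 4.0, 6.0]
width: 0.231
```

Run:
```python
from avg import *
s,th=avg(4); rows(AX,s,th,th-1.0,16); rows(AX,s,th-1.0,th-1.55,9)
a=cv2.imread("pics/last.png")[140:220,270:430]
cv2.imwrite("pics/v7.png",cv2.resize(a,None,fx=5,fy=5,interpolation=cv2.INTER_CUBIC))
```

```text
clk 14.35 th 3.726 r 0.0550 pos [ 0.4915 -0.0705  0.1602] Ft -6.93 Fr 1.86 [-5.37  4.75  6.41] w 0.228
mean Ft -6.41 sd 0.27
[-0.18, 0.29, 0, 0, 1.5], [-0.35, 0.59, 0, 0, 1.5], [-0.49, 0.91, 0, 0, 1.5], [-0.61, 1.23, 0, 0, 1.5], [-0.71, 1.55, 0, 0, 1.5], [-0.80, 1.89, 0, 0, 1.5], [-0.86, 2.23, 0, 0, 1.5], [-0.90, 2.57, 0, 0, 1.5], [-0.92, 2.91, 0, 0, 1.5], [-0.91, 3.26, 0, 0, 1.5], [-0.89, 3.60, 0, 0, 1.5], [-0.84, 3.94, 0, 0, 1.5], [-0.78, 4.28, 0, 0, 1.5], [-0.69, 4.61, 0, 0, 1.5], [-0.58, 4.93, 0, 0, 1.5], [-0.45, 5.25, 0, 0, 1.5], 
[-0.30, 5.56, 0, 0, 1.5], [-0.14, 5.85, 0, 0, 1.5], [0.04, 6.13, 0, 0, 1.5], [0.24, 6.40, 0, 0, 1.5], [0.45, 6.66, 0, 0, 1.5], [0.68, 6.91, 0, 0, 1.5], [0.92, 7.14, 0, 0, 1.5], [1.18, 7.36, 0, 0, 1.5], [1.45, 7.56, 0, 0, 1.5],
```

View pics/v7.png

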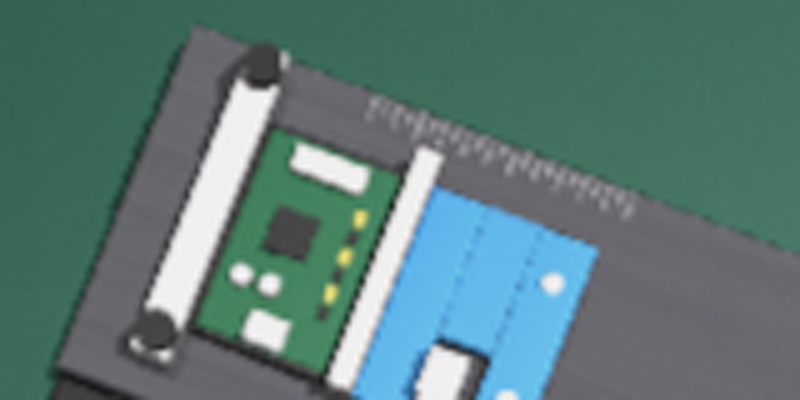

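Call:
carry_out --pt "-0.18 0.29 0 0 1.5" --pt "-0.35 0.59 0 0 1.5" --pt "-0.49 0.91 0 0 1.5" --pt "-0.61 1.23 0 0 1.5" --pt "-0.71 1.55 0 0 1.5" --pt "-0.8 1.89 0 0 1.5" --pt "-0.86 2.23 0 0 1.5" --pt "-0.9 2.57 0 0 1.5" --pt "-0.92 2.91 0 0 1.5" --pt "-0.91 3.26 0 0 1.5" --pt "-0.89 3.6 0 0 1.5" --pt "-0.84 3.94 0 0 1.5" --pt "-0.78 4.28 0 0 1.5" --pt "-0.69 4.61 0 0 1.5" --pt "-0.58 4.93 0 0 1.5" --pt "-0.45 5.25 0 0 1.5" --pt "-0.45 5.25 0 0 1.5"

```text
clock: 16.05
position: [0.4873, -0.0172, 0.1602]
ee_rot: [-3.102, -0.496, 0.006]
force: [-1.0, 0.5, 3.4]
width: 0.23
```

Run:
```python
from avg import *
s,th=state(AX); rows(AX,s,th,2.12,10)
```

```text
clk 16.05 th 2.710 r 0.0551 pos [ 0.4873 -0.0172  0.1602] Ft -0.07 Fr 1.09 [-0.96  0.52  3.37] w 0.230
[0.15, 0.29, 0, 0, 1.5], [0.31, 0.57, 0, 0, 1.5], [0.49, 0.84, 0, 0, 1.5], [0.68, 1.10, 0, 0, 1.5], [0.89, 1.35, 0, 0, 1.5], [1.12, 1.59, 0, 0, 1.5], [1.35, 1.81, 0, 0, 1.5], [1.60, 2.02, 0, 0, 1.5], [1.86, 2.21, 0, 0, 1.5], [2.13, 2.39, 0, 0, 1.5],
```

Call:
carry_out --pt "0.15 0.29 0 0 1.5" --pt "0.31 0.57 0 0 1.5" --pt "0.49 0.84 0 0 1.5" --pt "0.68 1.1 0 0 1.5" --pt "0.89 1.35 0 0 1.5" --pt "1.12 1.59 0 0 1.5" --pt "1.35 1.81 0 0 1.5" --pt "1.6 2.02 0 0 1.5" --pt "1.86 2.21 0 0 1.5" --pt "2.13 2.39 0 0 1.5" --pt "2.13 2.39 0 0 1.5" --pt "2.13 2.39 0 0 1.5" --pt "2.13 2.39 0 0 1.5"

```text
clock: 17.35
position: [0.5089, 0.007, 0.1602]
ee_rot: [-3.102, -0.496, 0.005]
force: [1.3, -0.5, 1.2]
width: 0.232
```

Run:
```python
from avg import *
s,th=avg(2); rows(AX,s,th,2.86,18)
a=cv2.imread("pics/last.png")[140:220,270:430]
cv2.imwrite("pics/v8.png",cv2.resize(a,None,fx=5,fy=5,interpolation=cv2.INTER_CUBIC))
```

```text
clk 17.45 th 2.113 r 0.0551 pos [0.5088 0.007  0.1602] Ft -0.53 Fr -1.15 [ 1.05 -0.72  1.97] w 0.234
mean Ft -0.75 sd 0.14
[-0.19, -0.13, 0, 0, 1.5], [-0.37, -0.26, 0, 0, 1.5], [-0.56, -0.40, 0, 0, 1.5], [-0.73, -0.54, 0, 0, 1.5], [-0.90, -0.70, 0, 0, 1.5], [-1.07, -0.85, 0, 0, 1.5], [-1.22, -1.02, 0, 0, 1.5], [-1.37, -1.19, 0, 0, 1.5], [-1.52, -1.37, 0, 0, 1.5], [-1.65, -1.55, 0, 0, 1.5], [-1.78, -1.74, 0, 0, 1.5], [-1.90, -1.94, 0, 0, 1.5], [-2.01, -2.14, 0, 0, 1.5], [-2.11, -2.34, 0, 0, 1.5], [-2.21, -2.55, 0, 0, 1.5], [-2.29, -2.76, 0, 0, 1.5], [-2.37, -2.97, 0, 0, 1.5], [-2.44, -3.19, 0, 0, 1.5],
```

View pics/v8.png

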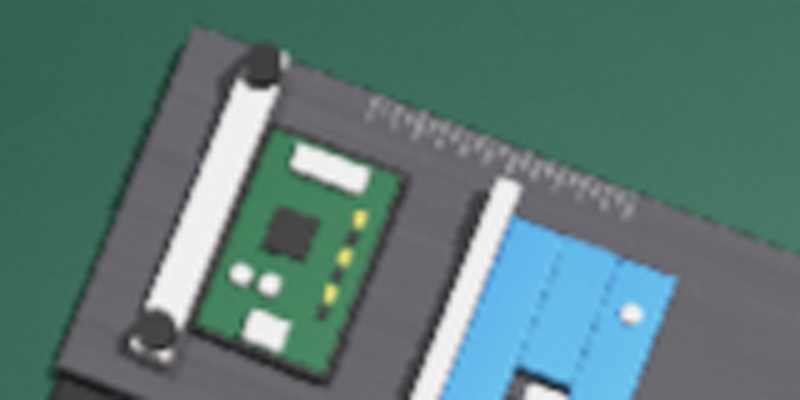

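Call:
carry_out --pt "-0.19 -0.13 0 0 1.5" --pt "-0.37 -0.26 0 0 1.5" --pt "-0.56 -0.4 0 0 1.5" --pt "-0.73 -0.54 0 0 1.5" --pt "-0.9 -0.7 0 0 1.5" --pt "-1.07 -0.85 0 0 1.5" --pt "-1.22 -1.02 0 0 1.5" --pt "-1.37 -1.19 0 0 1.5" --pt "-1.52 -1.37 0 0 1.5" --pt "-1.65 -1.55 0 0 1.5" --pt "-1.78 -1.74 0 0 1.5" --pt "-1.9 -1.94 0 0 1.5" --pt "-2.01 -2.14 0 0 1.5" --pt "-2.11 -2.34 0 0 1.5" --pt "-2.21 -2.55 0 0 1.5" --pt "-2.29 -2.76 0 0 1.5" --pt "-2.37 -2.97 0 0 1.5" --pt "-2.44 -3.19 0 0 1.5" --pt "-2.44 -3.19 0 0 1.5" --pt "-2.44 -3.19 0 0 1.5"

```text
clock: 19.45
position: [0.4842, -0.0254, 0.1602]
ee_rot: [-3.102, -0.496, 0.005]
force: [-0.0, 0.8, 1.8]
width: 0.233
```

Run:
```python
from avg import *
s,th=avg(3); rows(AX,s,th,2.926,3)
```

```text
clk 19.60 th 2.868 r 0.0551 pos [ 0.4842 -0.0253  0.1602] Ft 0.08 Fr -0.09 [ 0.07 -0.1   2.6 ] w 0.230
mean Ft -0.45 sd 0.23
[-0.02, -0.10, 0, 0, 1.5], [-0.04, -0.21, 0, 0, 1.5], [-0.07, -0.31, 0, 0, 1.5],
```

Call:
carry_out --pt "-0.02 -0.1 0 0 1.5" --pt "-0.04 -0.21 0 0 1.5" --pt "-0.07 -0.31 0 0 1.5" --pt "-0.07 -0.31 0 0 1.5" --pt "-0.07 -0.31 0 0 1.5"

```text
clock: 20.1
position: [0.4835, -0.0284, 0.1602]
ee_rot: [-3.102, -0.496, 0.006]
force: [-0.1, 3.1, 2.5]
width: 0.233
```

Run:
```python
from avg import *
s,th=avg(2)
I=cv2.imread("pics/last.png")
# measure bar/blade shift vs contact picture (v7) and gap by edge profiles along fixture y
C=cam("top")
V7=cv2.resize(cv2.imread("pics/v7.png"),None,fx=.2,fy=.2,interpolation=cv2.INTER_AREA)
V8=cv2.resize(cv2.imread("pics/v8.png"),None,fx=.2,fy=.2,interpolation=cv2.INTER_AREA)
def blue(c):
    m=((c[:,:,0].astype(int)-c[:,:,2])>90); m=m.astype(np.uint8); m[60:]=0
    v,u=np.nonzero(m); 
    # screw-side: fit left edge of the blue saddle (behind blade)
    pts=[(np.nonzero(m[r])[0][0]+270,r+140) for r in range(42,58) if m[r].any()]
    P=onplane(C,pts,.05); n=np.array([.371,.928,0]); return (P@n).mean()
a,b,c=[blue(x) for x in (V7,V8,I[140:220,270:430])]
print("back mm from contact: far %.1f now %.1f"%((a-b)*1e3,(a-c)*1e3))
```

```text
clk 20.20 th 2.925 r 0.0551 pos [ 0.4835 -0.0284  0.1602] Ft -2.62 Fr 0.18 [0.38 2.6  2.22] w 0.236
mean Ft -3.56 sd 0.60
back mm from contact: far 32.8 now 19.8
```

Call:
carry_out --pt "0 -0.02 0 0 1.5" --pt "0 -0.02 0 0 1.5" --pt "0 -0.02 0 0 3" --pt "0 -0.02 0 0 5" --pt "0 -0.02 0 0 6" --pt "0 -0.02 0 0 6" --pt "0 -0.02 0 0 6" --pt "0 -0.02 0 0 6" --pt "0 -0.02 0 0 6" --pt "0 -0.02 2 0 6" --pt "0 -0.02 4 0 6" --pt "0 -0.02 8 0 6" --pt "0 -0.02 12 0 6" --pt "-4 -0.02 14 0 6" --pt "-8 -0.02 14 0 6" --pt "-8 -0.02 14 0 6" --pt "-8 -0.02 14 0 6"

```text
clock: 21.9
position: [0.4031, -0.0287, 0.3006]
ee_rot: [3.102, 0.495, -0.004]
force: [0.6, -0.0, 0.5]
width: 0.653
```

Run:
```python
from avg import *
s,th=avg(2)
I=cv2.imread("pics/last.png"); C=cam("top")
V7=cv2.resize(cv2.imread("pics/v7.png"),None,fx=.2,fy=.2,interpolation=cv2.INTER_AREA)
n=np.array([.371,.928,0])
def blue(c):
    m=((c[:,:,0].astype(int)-c[:,:,2])>90)
    return (onplane(C,[(np.nonzero(m[r])[0][0]+270,r+140) for r in range(42,58)],.05)@n).mean()
print("now back %.1f"%((blue(V7)-blue(I[140:220,270:430]))*1e3))
a=cv2.resize(I[140:220,270:430],None,fx=5,fy=5,interpolation=cv2.INTER_CUBIC)
Cw,w,d=shot("wrist","w9")
cv2.imwrite("pics/v9.png",np.vstack([a[:,:533],cv2.resize(w[:,:,::-1][:300],(533,250))])[:600] if 0 else np.hstack([a[:, :440],cv2.resize(w[:,:,::-1][:360],(360,400))]))
```

```text
clk 22.00 th 3.054 r 0.1335 pos [ 0.4043 -0.0286  0.3003] Ft -0.38 Fr -0.18 [ 0.21  0.36 -0.18] w 0.655
mean Ft -0.02 sd 0.00
now back 19.8
```

View pics/v9.png

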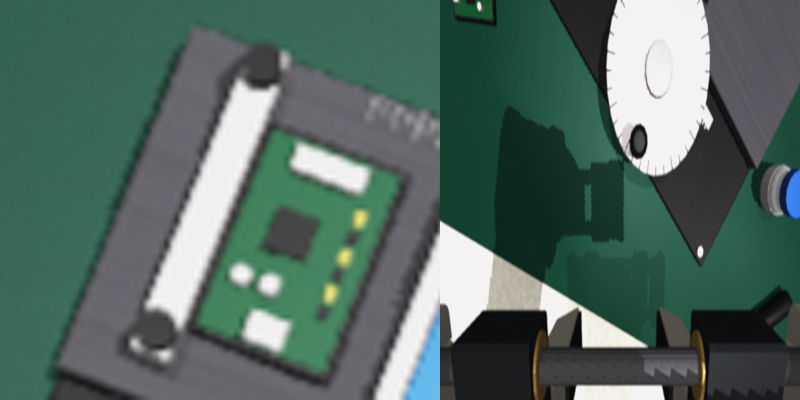

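Run:
```python
from h import *
C=cam("wrist"); im=cv2.imread("pics/w9.png"); g=im.max(2)
m=(g<90).astype(np.uint8); m[:100]=0;m[160:]=0;m[:,:325]=0;m[:,385:]=0
n,l,st,ce=cv2.connectedComponentsWithStats(m)
for i in range(1,n):
    if st[i,4]>60: print(st[i],ce[i])
for z,P in ((.128,[.4838,-.0286,.128]),(.088,[.4838,-.0286,.088])): print(z,proj(C,P))
print(proj(C,[.5373,-.0402,.087]))
```

```text
[337 112  31  31 738] [352.41192412 127.23170732]
[325 136  16  24 131] [329.26717557 145.54961832]
0.128 [[355.19127936 131.77002708]]
0.088 [[350.28569384 133.12709741]]
[[388.45569673  67.71304063]]
```

```bash
python3 -c "
from h import *
s=arm.observe();print(s['clock'],s['force']);print(arm.sign_off())"
```

```text
22.05 [ 0.74504452 -0.18946574  0.13812355]
the job is handed in; nothing more can be done
None
```

I worked only the crank, and the job was handed in at about 22 s of the 69 s allowed; no verdict was reported. My last checks put the gap at 19.8 mm.

- **Pushing home:** I wound the bar forward until it met a hard stop at crank angle 3.726 rad. The crank force rose from about 2.9 N to 6.4 N there, which works out to roughly 8 N on the board. That is above the 5 N you asked for but well under 20 N.
- **Backing off and setting:** I wound back to 32.8 mm clear by camera, then came forward to 2.925 rad, which is a 20 mm gap by the crank angle. The crank force on the last stretch was about 3.5 N, so the drive was pushing the bar and the play was taken up forward.
- **After letting go:** the top camera still showed the bar 19.8 mm back from where it touched the board. The board looked home and square against the rail by eye, and the force on the tool was within noise of zero.
- **Small disagreement:** the wrist picture put the crank handle within about 1 pixel of where I left it sideways. It was about 5 pixels off in the other image direction. I took that to be camera calibration and the hand not having quite settled.
- **Not checked directly:** I did not measure where the drive dog sits in its slot, and I did not measure the bystanders. The arm never came near them.

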